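# Sweep the pulled chips into the catch tray

## Robot

A 6-joint arm with a two-finger parallel gripper is mounted at the origin on the work surface. World frame = base frame: x ahead of the robot, y to its left, z up, the work surface at z = 0. Lengths are in mm, angles in rad, forces in N, time in s.
With the tool pointing down it reaches from about 400 to 925 mm from the base axis. Payload 12.5 kg.
Tool frame: the origin (TCP) lies on the mounting face of the last link; the fingertips stand 190 mm ahead of it and the grasp point (between the pads) lies 171 mm ahead of it; z points along the fingers, y is the line along which they close (so a half turn about z gives the same grasp; the last joint's range is limited). The gripper opens to 95 mm and grips with 3 to 60 N. Pads are 20 mm wide; open, the fingers measure 119 mm over their backs; the gripper's body (75 mm by 180 mm) begins 59 mm behind the grasp point.
Start: joints at [-1.227, 0.491, 1.559, -0, 1.092, -0.106], TCP at [271.759, -562.825, 404.761] pointing down, gripper open.
Joint ranges: [-3.1, 3.1], [-0.84, 2.19], [0.05, 2.79], [-1.13, 4.28], [0.06, 2.93], [-2.69, 2.69]. Speed limits (rad/s): [2.22, 2.22, 2.79, 3.14, 3.14, 3.14].

## Interface

Orientations are given as [roll, pitch, yaw] about the fixed x, y, z axes, in that order (R = Rz(yaw) Ry(pitch) Rx(roll)).
In Python, from cell import env gives the robot as it stands.
- The arm moves only by the tool carry_out, never from a script. Its argument "series" is a list of rows, each a list of 5 numbers: the shift along the tool's x, y, z in m, then the turn about the tool's z in degrees, then the opening, from 0 (shut) to 1 (fully open). A call has 1 to 20 rows; each row is the pose to reach, as a shift and turn from the pose commanded when the call began, along the tool's axes at that moment; what a row does not reach only later rows make up. A row lasts 1/8 s, in which the tool goes at most 62.5 mm and 10.7 degrees, less where a joint would pass 70% of its speed; a pose out of reach is approached as far as the arm can. A call with a gripper value outside its range is refused whole. The fingers move at their own pace and stop on an object; the grip force is fixed at half the most. Time passes only in rows, so rows that repeat a pose let the fingers close. It gives the time, the measured TCP pose, the force, the opening and the grip force at its end, in the units of the state.
- env.state(): the state, without advancing time (a new reading comes with each control period).
- env.read_camera(name): name is "scene" or "top" or "wrist"; returns (picture, depth): 400x640x3 uint8, red, green, blue; 400x640 float32, mm along the optical axis (not along the pixel's ray), 0 where there is no reading.
- env.get_calibration(name): a dict with "intrinsics" (3x3 intrinsics, pixels), "cam_to_world" (4x4, takes a point from camera to world coordinates); the wrist camera has in their place "T_tool_cam" (4x4, takes a point from camera to tool coordinates, whose origin is the TCP and whose axes are the flange's). Camera axes: x right, y up, looking along -z (the intrinsics and any distortion apply to the point x, -y, -z); pixel columns grow to the right and rows downward; lengths in mm; the calibration is good to about 2 mm. A picture is of the moment at which its call begins: read the wrist's pose just before it. get_calibration takes no time and is no camera call.
- env.job_done(): hands the job in; it is judged then, once.
The state is a dict: "t": time; "joints": joint angles; "qvel": joint speeds; "tau": joint torques, N m; "eef_pos": TCP position; "tcp_rot": TCP orientation; "ft_force": force on the tool from outside, world axes, zero at the start; "moment": the same for the moment, N m; "opening": opening from 0.0 (shut) to 1.0 (fully open); "grip_force": force on a finger pad.
Only numpy, scipy, OpenCV 4.12 (cv2) and the standard library are available. Lean on these libraries where they do the work, as an engineer would, in place of code of your own. Each camera call takes 0.05 s, during which the arm holds its last target. There are 200 camera calls.

## Task

Sweep the three loose square chips across the rework stand and over its edge into the open metal catch tray beside it, pushing them with the closed fingers; never pinch, press down on or lift a chip. Leave the capacitor and the transformer standing where they are on the stand, disturb nothing else on the bench, and finish with all three chips lying in the tray.

Things in the scene. Friction and masses are not known exactly. Their poses are not given: they have to be found in the camera images.
- stand: low plywood rework stand, a fixed solid slab with a bare flat top 280 x 300 mm (x, y) and 40 mm above the bench; origin at the centre of its underside on the bench; the edges to sweep over are those at +150 and -150 mm along its y, with no lip
- tray: fixed open pale metal catch tray, outside 270 x 100 x 28 mm (x, y, z), walls and floor 4 mm thick, empty at the start; it stands on the bench 2 mm from one of the stand's two y edges (which one varies), square to the stand and shifted up to 15 mm along the edge, its rim 12 mm below the stand's top; origin at the centre of its underside
- heatsink: fixed dark finned heat sink, 270 x 100 x 28 mm, against the stand's opposite y edge; not a place for chips; origin at the centre of its underside
- chip1_center (a point): one of three identical loose black chips: a flat square processor with tiny metal legs around its rim and a low finned cooler fixed on top, lying flat, 34 x 34 x 16 mm (x, y, z), about 35 g; the point is its centre, half-way up (8 mm above the stand's top at the start)
- chip2_center (a point): one of three identical loose black chips: a flat square processor with tiny metal legs around its rim and a low finned cooler fixed on top, lying flat, 34 x 34 x 16 mm (x, y, z), about 35 g; the point is its centre, half-way up (8 mm above the stand's top at the start)
- chip3_center (a point): one of three identical loose black chips: a flat square processor with tiny metal legs around its rim and a low finned cooler fixed on top, lying flat, 34 x 34 x 16 mm (x, y, z), about 35 g; the point is its centre, half-way up (8 mm above the stand's top at the start)
- capacitor_center (a point): loose round can capacitor standing upright on the stand near its middle line, 24 mm across, 32 mm tall, 25 g; the point is its centre; stays
- transformer_center (a point): loose small transformer standing on the stand near its middle line, 24 x 24 x 24 mm, 50 g; the point is its centre; stays
- screwdriver: loose screwdriver lying on the bench left of the work, 190 mm long along its x; stays
- brush: loose brush lying on the bench right of the work, 180 mm long along its x; stays
- jar: loose closed glass jar standing on the bench beyond the work, 68 mm across, 85 mm tall; origin at the centre of its underside; stays
- card: loose green plug-in board lying flat on the bench beyond the work, 70 x 130 x 9 mm; origin at the centre of its underside; stays

How it is judged:
By the outcome, as a careful person would: the job done as asked, in the order asked, and still so for the second after the job is handed in, with the robot touching nothing.
It also fails if it takes over 58 s, if anything falls off the work surface, if the arm or the gripper's body presses on something with over 40 N, if the wrist force passes 120 N, or if a joint passes its speed limit or range.

## Working session

There is one attempt and no reset: what is moved stays moved. The work goes in short steps, Python scripts to look and compute and a tool call to move; the robot and the scene stay as the last step left them, time stands still between calls to the robot, and variables do not carry over. Pictures are saved under pics/ and viewed, at most 10 in all, crops included, and the job is handed in when it is done.

Besides the shell and the picture viewer there is one more tool, called by a JSON object that holds its "op" and its "data", one argument or row to a line. carry_out: Moves the arm, as the interface text tells. Its arguments: {"type":"object","properties":{"series":{"type":"array","items":{"type":"array","items":{"type":"number"}}}},"required":["series"]}

```bash
ls; mkdir -p pics; python3 - <<'E'
from cell import env
import cv2,numpy as np
s=env.state();print(s)
for n in ("top","scene"):
    p,d=env.read_camera(n);cv2.imwrite(f"pics/{n}1.png",p[:,:,::-1]);np.savez(f"{n}1.npz",p=p,d=d)
    print(env.get_calibration(n))
print(env.get_calibration("wrist"))
E
```

```text
pics
{'t': 0.0, 'joints': array([-1.22660015e+00,  4.91568249e-01,  1.55941633e+00, -8.39699595e-06,
        1.09169024e+00, -1.05592922e-01]), 'qvel': array([ 0.0012313 ,  0.00080547, -0.00012958,  0.00112957, -0.00078935,
        0.00240039]), 'tau': array([-7.59829782e-04, -6.12646222e+01, -2.58174384e+01,  6.92796987e-02,
        4.82655130e-02, -1.15825665e-04]), 'eef_pos': array([ 271.75177337, -562.80602615,  404.16764038]), 'tcp_rot': array([-3.14051573e+00, -1.06651298e-04,  4.49792914e-01]), 'ft_force': array([ 0.42829834,  0.54097006, -0.4497795 ]), 'moment': array([-0.00245162, -0.00729767, -0.01961078]), 'grip_force': 0.0, 'opening': 1.0000751833161095}
{'intrinsics': array([[466.89066051,   0.        , 317.1167539 ],
       [  0.        , 466.89066051, 203.0041535 ],
       [  0.        ,   0.        ,   1.        ]]), 'cam_to_world': array([[ 1.83423443e-02,  9.94160890e-01, -1.06337587e-01,
         5.09104728e+02],
       [-9.99568984e-01,  1.57952548e-02, -2.47458491e-02,
        -1.04946171e+01],
       [-2.29217261e-02,  1.06745651e-01,  9.94022113e-01,
         1
[... 456 characters left out ...]
],
       [-5.43420361e-03,  5.78210634e-01,  8.15869433e-01,
         1.13894435e+03],
       [ 0.00000000e+00,  0.00000000e+00,  0.00000000e+00,
         1.00000000e+00]])}
{'intrinsics': array([[355.3113232 ,   0.        , 316.84234019],
       [  0.        , 355.3113232 , 197.67081068],
       [  0.        ,   0.        ,   1.        ]]), 'T_tool_cam': array([[-8.50899408e-04,  9.59423725e-01,  2.81967006e-01,
         8.03241685e+01],
       [ 9.99998523e-01,  1.23736160e-03, -1.19253641e-03,
         7.06629780e-01],
       [-1.49304287e-03,  2.81965575e-01, -9.59423361e-01,
         1.92517190e+01],
       [ 0.00000000e+00,  0.00000000e+00,  0.00000000e+00,
         1.00000000e+00]])}
```

View pics/top1.png

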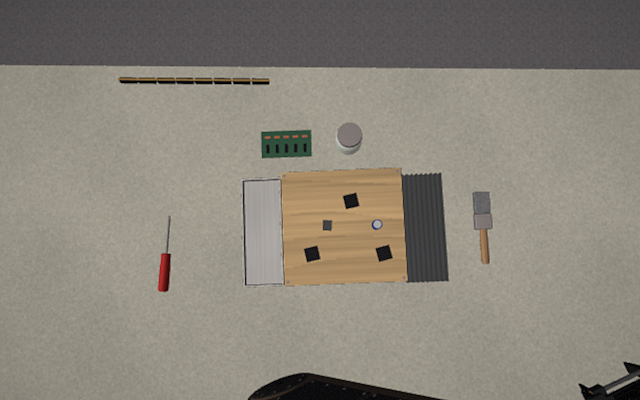

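The tray lies on the left (+y) at about (264,232). The chips are at (351,201), (312,254) and (384,253), the transformer at (327,225) and the capacitor at (377,224).

```bash
cat > h.py <<'E'
import numpy as np,cv2
def world(c,d,u,v,z=None):
    """world point of pixel, by depth or by known height z"""
    K,T=c["intrinsics"],c["cam_to_world"]
    r=np.array([(u-K[0,2])/K[0,0],-(v-K[1,2])/K[1,1],-1.])
    w=T[:3,:3]@r;o=T[:3,3]
    return o+w*((z-o[2])/w[2] if z is not None else d[int(round(v)),int(round(u))])
E
python3 - <<'E'
from cell import env
import numpy as np,cv2
from h import world
f=np.load("top1.npz");p,d=f["p"],f["d"];c=env.get_calibration("top")
m=((p.max(2)<75)).astype(np.uint8);m[:170]=0;m[282:]=0;m[:,:284]=0;m[:,402:]=0
n,l,s,ce=cv2.connectedComponentsWithStats(m)
for i in range(1,n):
    if s[i,4]<30: continue
    u,v=ce[i]
    pts=np.argwhere(l==i)[:,::-1].astype(float)
    W=np.array([world(c,d,a,b,56)[:2] for a,b in pts],np.float32)
    print(s[i],ce[i].round(1),"depthpt",world(c,d,u,v).round(1),"rect",cv2.minAreaRect(W))
for nm,(u,v),z in [("xf",(327,225),64),("cap",(377,224),72),("st TL",(282,170),40),("st TR",(402,168),40),("st BL",(285,286),40),("st BR",(408,282),40),("tray TL",(243,180),28),("tray BL",(245,286),28),("tray TR",(281,179),28)]:
    print(nm,world(c,d,u,v).round(1),world(c,d,u,v,z).round(1))
E
python3 -c "
import cv2
p=cv2.imread('pics/top1.png')[160:295,235:455];cv2.imwrite('pics/c1.png',cv2.resize(p,None,fx=3.6,fy=3.6,interpolation=cv2.INTER_CUBIC))"
```

```text
[343 193  16  16 172] [350.6 200.5] depthpt [638.4 -64.   50.8] rect ((637.790283203125, -63.87548065185547), (31.48054313659668, 32.07492446899414), 15.023221015930176)
[323 221   8   9  69] [326.7 225.1] depthpt [576.3  -6.5  64. ] rect ((576.9479370117188, -6.067187309265137), (19.430604934692383, 16.999370574951172), 0.9741845726966858)
[376 245  16  16 180] [383.5 252.8] depthpt [ 512.5 -144.1   56.1] rect ((512.4302978515625, -144.02879333496094), (31.764074325561523, 32.037437438964844), 16.144161224365234)
[304 246  16  16 174] [311.6 253.4] depthpt [507.7  28.9  48.3] rect ((507.5682373046875, 28.913463592529297), (31.5006046295166, 31.99165153503418), 13.508221626281738)
xf [576.5  -7.3  64. ] [576.5  -7.3  64. ]
cap [ 580.4 -126.6   72.3] [ 580.4 -126.6   72. ]
st TL [721.2 111.8  -3.5] [713.5 107.3  40. ]
st TR [ 730.7 -198.    -2.9] [ 722.8 -191.2   40. ]
st BL [424.8  96.2  -1.1] [427.7  92.5  40. ]
st BR [ 442.5 -207.4   27.9] [ 443.2 -205.4   40. ]
tray TL [688.1 205.8  31.5] [688.6 206.5  28. ]
tray BL [425.  192.1  28.9] [424.9 192.2  28. ]
tray TR [691.5 109.8  35. ] [692.6 110.5  28. ]
```

View pics/c1.png

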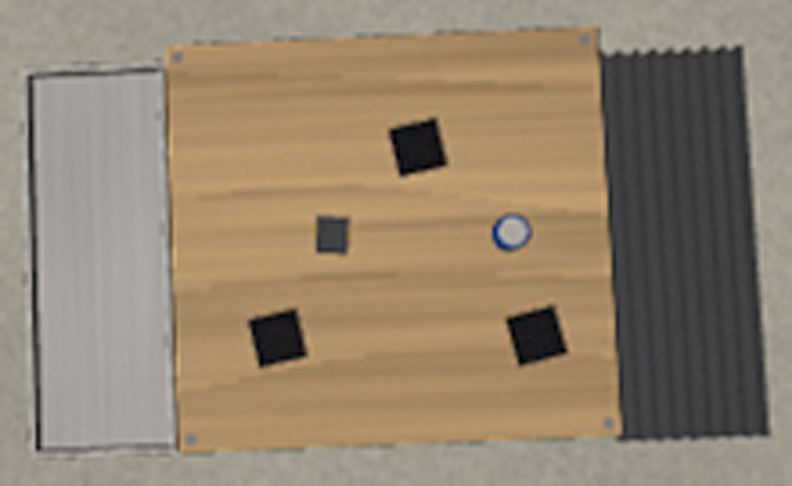

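{"op": "carry_out", "data": {
  "series": [
    [0.25,-0.165,0,-33,0],
    [0.498,-0.33,0,-66.8,0],
    [0.498,-0.33,0,-66.8,0],
    [0.498,-0.33,0,-66.8,0],
    [0.498,-0.33,0,-66.8,0],
    [0.498,-0.33,0,-66.8,0],
    [0.498,-0.33,0,-66.8,0],
    [0.498,-0.33,0,-66.8,0],
    [0.498,-0.33,0,-66.8,0],
    [0.498,-0.33,0,-66.8,0],
    [0.498,-0.33,0,-66.8,0],
    [0.498,-0.33,0,-66.8,0],
    [0.498,-0.33,0,-66.8,0],
    [0.498,-0.33,0,-66.8,0]
  ]
}}

```text
t: 1.85
eef_pos: [576.5, -50.0, 404.8]
tcp_rot: [3.142, 0.0, 1.614]
ft_force: [-0.1, 0.5, 0.5]
opening: 0.008
grip_force: 0.0
```

```bash
cat >> h.py <<'E'
from scipy.spatial.transform import Rotation as R
def wrist(env,name):
    s=env.state();p,d=env.read_camera("wrist");c=env.get_calibration("wrist")
    T=np.eye(4);T[:3,:3]=R.from_euler("xyz",s["tcp_rot"]).as_matrix();T[:3,3]=s["eef_pos"]
    cv2.imwrite(f"pics/{name}.png",p[:,:,::-1])
    return s,p,d,dict(intrinsics=c["intrinsics"],cam_to_world=T@c["T_tool_cam"])
def darkrects(p,d,c,z=56):
    n,l,s,ce=cv2.connectedComponentsWithStats((p.max(2)<75).astype(np.uint8))
    for i in range(1,n):
        if s[i,4]<250: continue
        W=np.array([world(c,d,a,b,z)[:2] for b,a in np.argwhere(l==i)],np.float32)
        (q,w,a)=cv2.minAreaRect(W)
        print(s[i],ce[i].round(0),world(c,d,*ce[i]).round(1),np.round(q,1),np.round(w,1),round(a,1))
E
python3 - <<'E'
from cell import env
from h import *
s,p,d,c=wrist(env,"w1");print(s["t"],s["eef_pos"],s["tcp_rot"],s["opening"])
darkrects(p,d,c)
E
```

```text
1.85 [576.45169717 -49.98875855 404.82726096] [3.14150904e+00 1.42323702e-04 1.61433561e+00] 0.007554337036105876
[518  19  27  12 307] [531.  24.] [777.2 101.   10.6] [752.5  92.2] [22.1  8.5] 2.5
[514  46  27  11 278] [527.  51.] [779.1  77.4   9.4] [753.6  71.4] [22.  8.] 2.4
[ 223   67   45   45 1426] [245.  89.] [509.2  29.4  50.2] [510.3  29.1] [33.3 32.4] 14.2
[307 121  27  27 610] [320. 135.] [578.2  -6.4  66.1] [578.4  -7.3] [22.8 23. ] 88.0
[ 360  175   38   39 1172] [379. 194.] [637.8 -62.   55.9] [637.8 -62.4] [32.6 34.8] 14.4
[    0   232   640   168 57928] [318. 337.] [578.3 -60.1 270.8] [ 587.6 -207.5] [742.4 208.3] 2.4
```

View pics/w1.png

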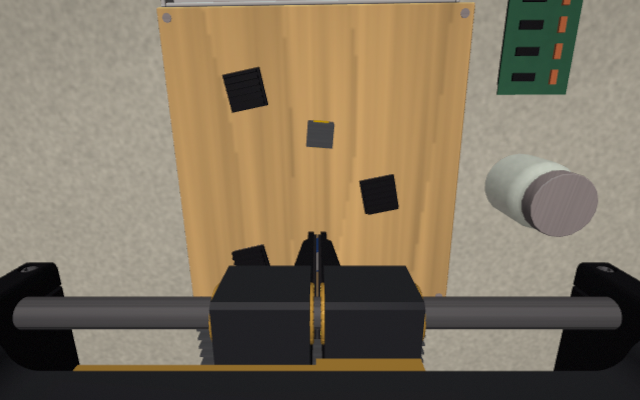

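The wrist view confirms the top view to about 2 mm. The tool is now square to the stand and centred on it.

{"op": "carry_out", "data": {
  "series": [
    [0.05,-0.014,0,0,0],
    [0.082,-0.024,0.03,0,0],
    [0.082,-0.024,0.08,0,0],
    [0.082,-0.024,0.125,0,0],
    [0.082,-0.024,0.155,0,0],
    [0.082,-0.024,0.169,0,0],
    [0.082,-0.024,0.1695,0,0],
    [0.082,-0.024,0.1695,0,0]
  ]
}}

```text
t: 2.9
eef_pos: [549.4, 31.6, 236.3]
tcp_rot: [3.14, 0.0, 1.616]
ft_force: [-0.6, -0.1, -0.3]
opening: 0.003
grip_force: 0.0
```

{"op": "carry_out", "data": {
  "series": [
    [0,-0.008,0,0,0],
    [0,-0.016,0,0,0],
    [0,-0.024,0,0,0],
    [0,-0.032,0,0,0],
    [0,-0.04,0,0,0],
    [0,-0.048,0,0,0],
    [0,-0.054,0,0,0],
    [0,-0.054,0,0,0],
    [0,-0.034,0,0,0],
    [-0.05,-0.034,0,0,0],
    [-0.05,-0.034,0,0,0]
  ]
}}

```text
t: 4.28
eef_pos: [517.8, -21.8, 235.0]
tcp_rot: [3.141, 0.0, 1.613]
ft_force: [0.3, -0.0, -0.3]
opening: 0.008
grip_force: 0.0
```

```bash
python3 - <<'E'
from cell import env
from h import *
s=env.state();print(s["eef_pos"],s["ft_force"])
p,d=env.read_camera("top");cv2.imwrite("pics/t2.png",cv2.resize(p[160:310,235:455,::-1],None,fx=3.6,fy=3.6))
p[:170]=255;p[300:]=255;p[:,:284]=255;p[:,402:]=255
n,l,st,ce=cv2.connectedComponentsWithStats((p.max(2)<75).astype(np.uint8))
c=env.get_calibration("top")
for i in range(1,n):
    if st[i,4]>30: print(st[i],world(c,d,*ce[i],56).round(1))
E
```

```text
[517.77338045 -21.78761317 235.04685489] [ 0.30683236 -0.03592435 -0.33100489]
[ 286  193   87  107 5383] [497.1 -20.7  56. ]
[376 245  16  16 176] [ 512.6 -144.1   56. ]
```

View pics/t2.png

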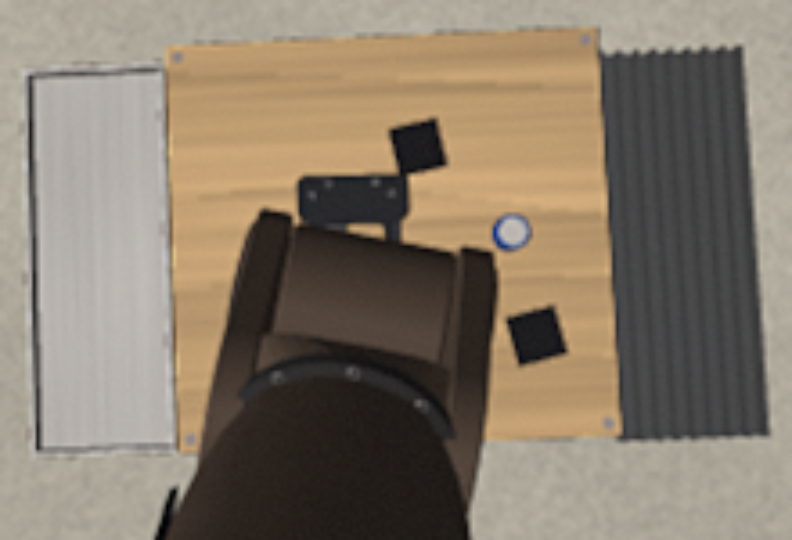

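The arm hides chip C from the top camera, so I'll use the wrist camera, which looks along the push direction.

```bash
python3 - <<'E'
from cell import env
from h import *
s,p,d,c=wrist(env,"w2");darkrects(p,d,c)
E
```

```text
[ 179  112   81   72 5253] [221. 148.] [514.9  58.6 215.8] [472.5  32.7] [34.2 32. ] 2.4
[ 407  207   70   62 3050] [440. 240.] [574.8  -4.4  63.9] [578.   -6.6] [29.8 32.4] 88.0
[    0   232   640   168 56722] [328. 340.] [519.8   4.  146.3] [521.4 -56.2] [359.9 100.9] 2.4
```

View pics/w2.png

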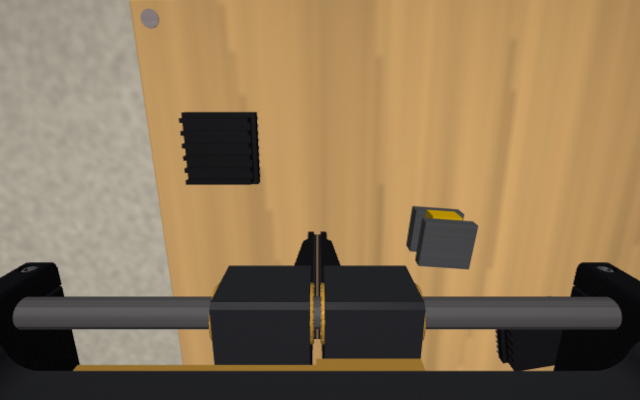

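{"op": "carry_out", "data": {
  "series": [
    [0,-0.025,0,0,0],
    [0,-0.043,0,0,0],
    [0.012,-0.043,0,0,0],
    [0.024,-0.043,0,0,0],
    [0.034,-0.043,0,0,0],
    [0.046,-0.043,0,0,0],
    [0.061,-0.043,0,0,0],
    [0.078,-0.043,0,0,0],
    [0.098,-0.043,0,0,0],
    [0.12,-0.043,0,0,0],
    [0.125,-0.043,0,0,0],
    [0.125,-0.043,0,0,0],
    [0.08,-0.043,0,0,0],
    [0.04,-0.043,-0.03,0,0],
    [0.0,-0.03,-0.06,0,0],
    [0.0,-0.03,-0.06,0,0]
  ]
}}

```text
t: 6.38
eef_pos: [488.2, -23.9, 297.0]
tcp_rot: [3.137, 0.001, 1.612]
ft_force: [-0.3, 0.1, -0.3]
opening: 0.005
grip_force: 0.0
```

```bash
python3 - <<'E'
from cell import env
from h import *
s,p,d,c=wrist(env,"w3");print(s["t"],s["eef_pos"]);darkrects(p,d,c,20)
E
```

```text
6.375 [488.16460258 -23.85144237 296.99535797]
[ 426  176   53   43 1657] [451. 198.] [573.3  -4.5  65.5] [592.  -16.5] [31.  37.6] 87.8
[    0   232   640   168 60462] [328. 335.] [490.8   2.5 208.8] [ 499.  -130.1] [581.1 163.1] 2.0
```

View pics/w3.png

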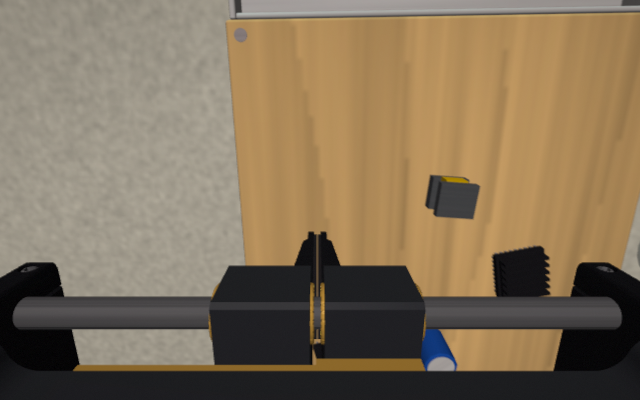

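{"op": "carry_out", "data": {
  "series": [
    [-0.05,0.007,0,0,0],
    [-0.1,0.014,0,0,0],
    [-0.14,0.019,0,0,0],
    [-0.161,0.019,0,0,0],
    [-0.161,0.019,0.025,0,0],
    [-0.161,0.019,0.05,0,0],
    [-0.161,0.019,0.062,0,0],
    [-0.161,0.019,0.062,0,0],
    [-0.161,0.019,0.062,0,0]
  ]
}}

```text
t: 7.55
eef_pos: [513.8, -180.9, 233.8]
tcp_rot: [3.141, 0.0, 1.616]
ft_force: [-0.5, 1.0, 0.7]
opening: 0.004
grip_force: 0.0
```

```bash
python3 - <<'E'
from cell import env
from h import *
s,p,d,c=wrist(env,"w4");print(s["t"],s["eef_pos"]);darkrects(p,d,c)
p,d=env.read_camera("top");cv2.imwrite("pics/t4.png",cv2.resize(p[160:310,235:455,::-1],None,fx=3.6,fy=3.6))
E
```

```text
7.55 [ 513.76618093 -180.86947246  233.8493108 ]
[ 571    0   69   67 4038] [605.  30.] [631.2 -70.9  51.3] [627.8 -70.8] [27.4 26.1] 14.9
[ 274  144   83   84 4898] [316. 186.] [ 512.7 -142.4   57.7] [ 512.8 -143.5] [31.9 33.8] 16.2
[435 151  34  38 384] [448. 167.] [ 569.7 -130.3   62. ] [ 574.2 -132.7] [ 5.7 23.3] 57.1
[    0   232   640   168 63413] [343. 338.] [ 519.3 -154.7  146.3] [ 518.1 -215.6] [357.3 100.2] 2.5
```

View pics/t4.png

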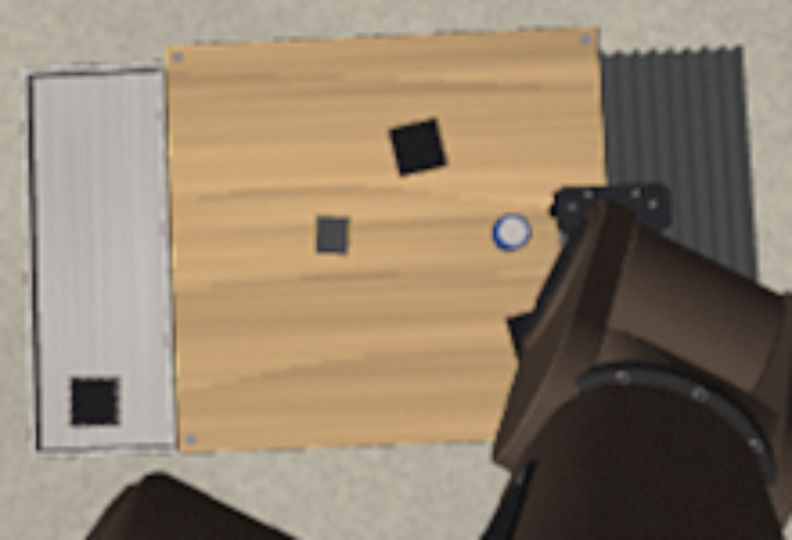

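Chip C lies flat in the tray, at about (95,401) in the crop. Now I'll push B most of the way and check it.

{"op": "carry_out", "data": {
  "series": [
    [0.007,0,-0.001,0,0],
    [0.014,0.0,-0.001,0,0],
    [0.022,0.0,-0.001,0,0],
    [0.032,0.001,-0.001,0,0],
    [0.044,0.002,-0.001,0,0],
    [0.058,0.003,-0.001,0,0],
    [0.072,0.004,-0.001,0,0],
    [0.086,0.005,-0.001,0,0],
    [0.1,0.006,-0.001,0,0],
    [0.114,0.007,-0.001,0,0],
    [0.128,0.008,-0.001,0,0],
    [0.142,0.008,-0.001,0,0],
    [0.154,0.008,-0.001,0,0],
    [0.164,0.008,-0.001,0,0],
    [0.17,0.008,-0.001,0,0],
    [0.17,0.008,-0.001,0,0]
  ]
}}

```text
t: 9.65
eef_pos: [514.0, -10.6, 234.2]
tcp_rot: [3.142, 0.0, 1.616]
ft_force: [0.8, -0.1, -0.2]
opening: 0.001
grip_force: 0.0
```

```bash
python3 - <<'E'
from cell import env
from h import *
s,p,d,c=wrist(env,"w5");print(s["t"],s["eef_pos"]);darkrects(p,d,c)
E
```

```text
9.65 [513.9687985  -10.63376228 234.23154461]
[    0   164   640   236 61848] [328. 329.] [516.   18.3 147.3] [517.3 -29. ] [358.1 133.6] 2.5
[ 412  227   70   63 3113] [445. 260.] [574.2  -3.4  64.9] [578.   -6.7] [31.5 33.1] 88.0
```

{"op": "carry_out", "data": {
  "series": [
    [0.006,0,0,0,0],
    [0.016,0,0,0,0],
    [0.03,0.001,0,0,0],
    [0.046,0.002,0,0,0],
    [0.064,0.003,0,0,0],
    [0.084,0.003,0,0,0],
    [0.105,0.003,0,0,0],
    [0.112,0.003,0,0,0],
    [0.112,0.003,0,0,0],
    [0.06,0.003,0,0,0],
    [0.01,0.003,-0.03,0,0],
    [-0.02,0.003,-0.063,0,0],
    [-0.02,0.003,-0.063,0,0]
  ]
}}

```text
t: 11.32
eef_pos: [518.1, -33.1, 299.1]
tcp_rot: [3.138, 0.001, 1.612]
ft_force: [0.0, 0.9, -0.2]
opening: 0.002
grip_force: 0.0
```

```bash
python3 - <<'E'
from cell import env
from h import *
s=env.state();print(s["t"],s["eef_pos"])
p,d=env.read_camera("top");cv2.imwrite("pics/t6.png",cv2.resize(p[160:310,235:455,::-1],None,fx=3.6,fy=3.6))
E
```

```text
11.325 [518.07890196 -33.05646727 299.08059671]
```

View pics/t6.png

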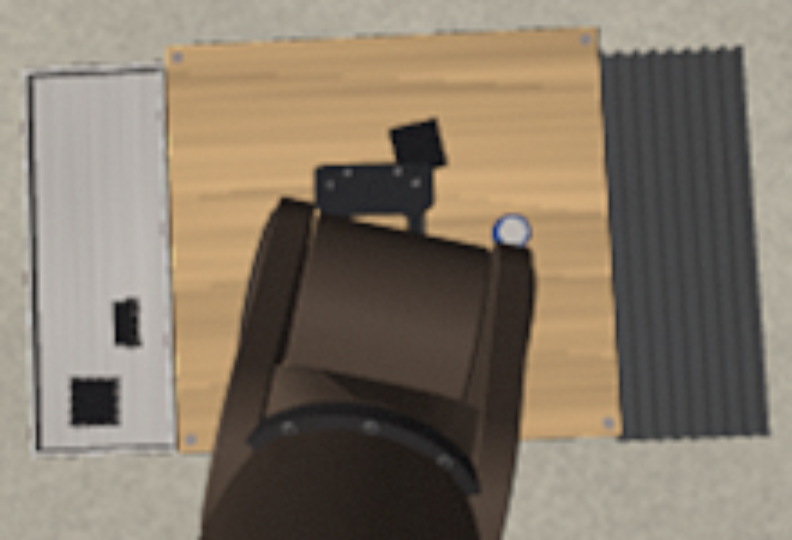

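B landed standing on its edge in the tray, at about (127,322) in the crop. I'll deal with that after sweeping A.

{"op": "carry_out", "data": {
  "series": [
    [-0.03,0.04,0,0,0],
    [-0.06,0.08,0,0,0],
    [-0.073,0.118,0,0,0],
    [-0.073,0.118,0,0,0],
    [-0.073,0.118,0.025,0,0],
    [-0.073,0.118,0.05,0,0],
    [-0.073,0.118,0.063,0,0],
    [-0.073,0.118,0.063,0,0],
    [-0.073,0.118,0.063,0,0]
  ]
}}

```text
t: 12.5
eef_pos: [639.1, -98.2, 234.9]
tcp_rot: [3.141, 0.0, 1.616]
ft_force: [0.9, -0.2, -0.7]
opening: 0.001
grip_force: 0.0
```

```bash
python3 - <<'E'
from cell import env
from h import *
s,p,d,c=wrist(env,"w7");print(s["t"],s["eef_pos"]);darkrects(p,d,c)
p,d=env.read_camera("top");c=env.get_calibration("top")
# chips in the tray: dark blob with depth
p[:170]=255;p[285:]=255;p[:,:248]=255;p[:,278:]=255
n,l,st,ce=cv2.connectedComponentsWithStats((p.max(2)<75).astype(np.uint8))
for i in range(1,n):
    if st[i,4]>20:
        W=np.array([world(c,d,a,b) for b,a in np.argwhere(l==i)])
        print(st[i],ce[i].round(1),np.median(W,0).round(1),np.percentile(W,[5,95],0).round(1))
E
```

```text
12.5 [639.09284207 -98.19062615 234.93647692]
[ 140   22   77   65 4308] [178.  54.] [581.2  -6.7  65. ] [578.1  -6.5] [23.5 31.2] 87.9
[ 278  148   81   82 4826] [319. 189.] [639.4 -61.6  56.3] [639.5 -62.3] [31.9 34.1] 14.2
[ 617  184   23   75 1180] [629. 221.] [768.5 -64.4  77.2] [788.3 -72.4] [10.2 40.3] 17.0
[    0   232   640   168 54659] [320. 339.] [639.7 -76.  143.1] [ 643.5 -133.7] [359.7 100.9] 2.4
[267 243   7  13  72] [269.6 249.3] [516.5 132.2  37.1] [[502.  126.8  32.9]
 [528.9 139.7  40.5]]
[248 265  30  20 353] [259.9 276.7] [474.5  75.1 647.6] [[452.   52.   15.1]
 [481.6 167.7 667.8]]
```

{"op": "carry_out", "data": {
  "series": [
    [0.006,0.002,0,0,0],
    [0.013,0.002,0,0,0],
    [0.021,0.002,0,0,0],
    [0.031,0.002,0,0,0],
    [0.043,0.002,0,0,0],
    [0.056,0.002,0,0,0],
    [0.07,0.002,0,0,0],
    [0.085,0.002,0,0,0],
    [0.101,0.002,0,0,0],
    [0.12,0.002,0,0,0],
    [0.143,0.002,0,0,0],
    [0.17,0.002,0,0,0],
    [0.201,0.002,0,0,0],
    [0.201,0.002,0,0,0],
    [0.16,0.002,0,0,0],
    [0.11,0.002,-0.03,0,0],
    [0.06,0.002,-0.063,0,0],
    [0.03,0.002,-0.063,0,0],
    [0.03,0.002,-0.063,0,0]
  ]
}}

```text
t: 14.98
eef_pos: [639.5, -70.5, 297.5]
tcp_rot: [3.141, 0.0, 1.612]
ft_force: [-0.4, 0.8, -0.2]
opening: 0.006
grip_force: 0.0
```

```bash
python3 - <<'E'
from cell import env
from h import *
s=env.state();print(s["t"],s["eef_pos"])
p,d=env.read_camera("top");cv2.imwrite("pics/t8.png",cv2.resize(p[160:310,235:455,::-1],None,fx=3.6,fy=3.6))
E
```

```text
14.975 [639.51083414 -70.52931111 297.48819647]
```

View pics/t8.png

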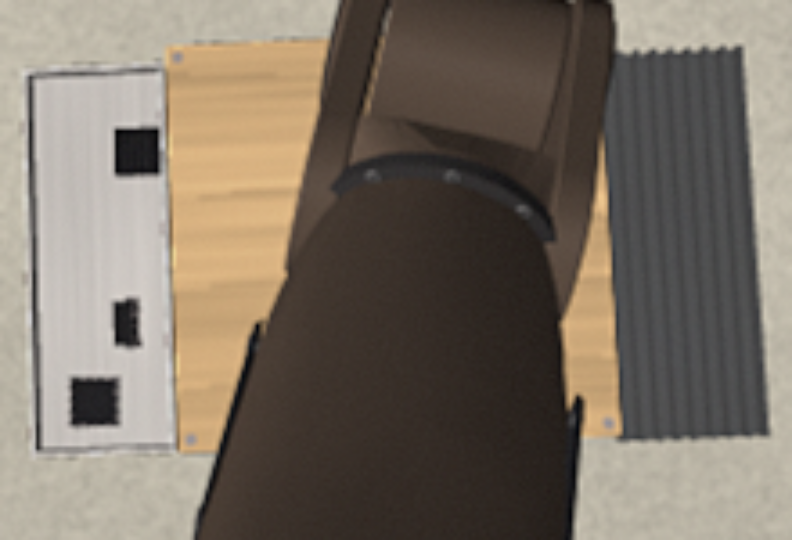

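A is in the tray and looks flat. B is still on its edge, so I'll look at it from close by.

{"op": "carry_out", "data": {
  "series": [
    [0.04,-0.035,0,0,0],
    [0.08,-0.07,0,0,0],
    [0.115,-0.1,0,0,0],
    [0.133,-0.114,0,0,0],
    [0.133,-0.114,0,0,0],
    [0.133,-0.114,0,0,0]
  ]
}}

```text
t: 15.78
eef_pos: [520.7, 59.2, 297.2]
tcp_rot: [3.141, 0.0, 1.616]
ft_force: [-0.4, 0.1, -0.6]
opening: 0.004
grip_force: 0.0
```

```bash
python3 - <<'E'
from cell import env
from h import *
s,p,d,c=wrist(env,"w9");print(s["t"],s["eef_pos"])
n,l,st,ce=cv2.connectedComponentsWithStats((p.max(2)<75).astype(np.uint8))
O=np.array([576.5,-50]);E=np.array([[.999,.0436],[-.0436,.999]])
for i in range(1,n):
    if st[i,4]>150:
        W=np.array([world(c,d,a,b) for b,a in np.argwhere(l==i)])
        S=np.c_[(W[:,:2]-O)@E.T,W[:,2]]
        print(st[i],np.percentile(S,[3,50,97],0).round(1).tolist())
E
```

```text
15.775 [520.68054574  59.1819069  297.22141494]
[ 179    0  177  142 1631] [[-137.8, 161.5, 6.9], [-136.9, 217.0, 15.1], [-50.3, 251.1, 26.5]]
[550   0  43 134 874] [[123.7, 166.5, 7.5], [124.7, 230.9, 11.8], [125.9, 249.2, 22.6]]
[ 210   35   53   53 2457] [[-120.4, 195.8, 17.1], [-104.8, 211.5, 18.7], [-88.7, 226.5, 20.2]]
[602  79  38 157 829] [[183.7, 87.6, 1.5], [185.2, 147.4, 5.5], [186.7, 194.9, 7.8]]
[ 289   87   51   22 1033] [[-66.1, 181.2, 35.7], [-51.8, 187.4, 37.4], [-37.4, 194.3, 39.8]]
[ 453   86   58   48 2357] [[52.1, 163.8, 10.4], [66.3, 178.9, 15.3], [83.3, 194.1, 21.8]]
[621 212  19  12 215] [[196.4, 89.2, 6.6], [201.6, 94.9, 9.6], [209.3, 98.9, 11.1]]
[    0   232   640   168 57195] [[-124.6, 120.8, 187.8], [-50.3, 137.0, 209.0], [24.3, 146.2, 225.2]]
```

View pics/w9.png

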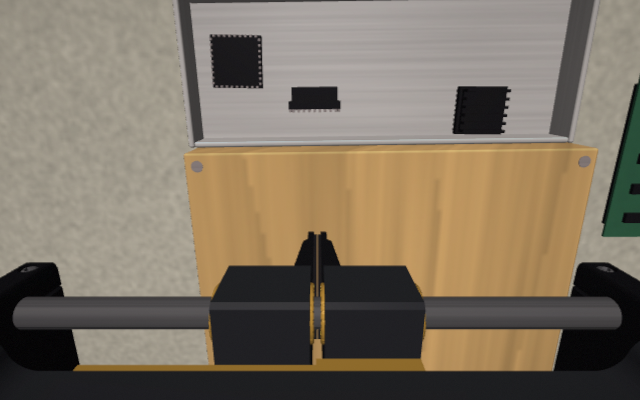

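B stands with its top at y 180..195 mm in the stand frame, and there is room behind it. I'll come down behind it above the rim and tip it over, away from the stand.

{"op": "carry_out", "data": {
  "series": [
    [0.03,0,0,0,0],
    [0.053,0,0,0,0],
    [0.053,0,0,0,0],
    [0.053,0,0.03,0,0],
    [0.053,0,0.055,0,0],
    [0.053,0,0.07,0,0],
    [0.053,0,0.075,0,0],
    [0.053,0,0.075,0,0],
    [0.057,0,0.075,0,0],
    [0.061,0,0.075,0,0],
    [0.065,0,0.075,0,0],
    [0.069,0,0.075,0,0],
    [0.073,0,0.075,0,0],
    [0.078,0,0.075,0,0],
    [0.078,0,0.075,0,0]
  ]
}}

```text
t: 17.7
eef_pos: [516.3, 137.7, 222.2]
tcp_rot: [-3.142, 0.0, 1.616]
ft_force: [0.4, 0.9, -0.3]
opening: 0.007
grip_force: 0.0
```

{"op": "carry_out", "data": {
  "series": [
    [0,0,-0.03,0,0],
    [0,0,-0.07,0,0],
    [-0.05,0,-0.075,0,0],
    [-0.078,0,-0.075,0,0],
    [-0.078,0,-0.075,0,0]
  ]
}}

```text
t: 18.32
eef_pos: [519.9, 58.0, 297.4]
tcp_rot: [3.141, 0.0, 1.613]
ft_force: [0.4, -0.5, -0.4]
opening: 0.004
grip_force: 0.0
```

```bash
python3 - <<'E'
from cell import env
from h import *
s,p,d,c=wrist(env,"w10");print(s["t"],s["eef_pos"])
n,l,st,ce=cv2.connectedComponentsWithStats((p.max(2)<75).astype(np.uint8))
O=np.array([576.5,-50]);E=np.array([[.999,.0436],[-.0436,.999]])
for i in range(1,n):
    if st[i,4]>800:
        W=np.array([world(c,d,a,b) for b,a in np.argwhere(l==i)])
        S=np.c_[(W[:,:2]-O)@E.T,W[:,2]]
        print(st[i],np.percentile(S,[3,50,97],0).round(1).tolist())
E
```

```text
18.325 [519.86429159  58.04249701 297.37532515]
[ 180    0   44  140 1352] [[-137.8, 161.4, 7.4], [-137.1, 208.4, 17.0], [-136.1, 248.8, 26.7]]
[ 552    0   42  132 1093] [[123.6, 167.0, 7.4], [124.8, 226.0, 12.3], [125.8, 247.2, 23.2]]
[ 290   30   50   54 2409] [[-67.3, 197.5, 17.3], [-51.9, 213.6, 18.7], [-36.8, 228.4, 20.1]]
[ 211   33   53   53 2467] [[-120.5, 196.2, 17.1], [-104.9, 211.8, 18.7], [-88.7, 226.7, 20.2]]
[604  81  36 153 830] [[183.9, 87.9, 1.5], [185.2, 146.0, 5.4], [186.5, 193.3, 7.9]]
[ 454   84   58   48 2398] [[52.0, 163.8, 10.4], [66.2, 179.6, 15.3], [83.3, 194.7, 21.9]]
[    0   232   640   168 57456] [[-125.5, 119.7, 187.9], [-50.9, 135.9, 209.2], [23.4, 145.1, 225.4]]
```

B now lies flat. Last, a numeric check of A's tilt and of the capacitor and transformer.

```bash
python3 - <<'E'
from cell import env
from h import *
s,p,d,c=wrist(env,"w11")
O=np.array([576.5,-50]);E=np.array([[.999,.0436],[-.0436,.999]])
W=np.array([world(c,d,a,b) for b in range(82,136) for a in range(450,516) if p[b,a].max()<75])
S=np.c_[(W[:,:2]-O)@E.T,W[:,2]]
for ax in (0,1):
    e=np.percentile(S[:,ax],np.linspace(0,100,7))
    print([(round(float(lo)),np.percentile(S[(S[:,ax]>=lo)&(S[:,ax]<=hi),2],[10,50,90]).round(1).tolist()) for lo,hi in zip(e,e[1:])])
t,dt=env.read_camera("top");f=np.load("top1.npz");ct=env.get_calibration("top")
for u,v in ((327,225),(377,224)):
    print(t[v,u],f["p"][v,u],world(ct,dt,u,v).round(1),world(ct,f["d"],u,v).round(1))
E
```

```text
[(-51, [9.3, 12.3, 18.2]), (54, [13.7, 15.5, 21.2]), (60, [13.9, 15.5, 21.3]), (66, [13.8, 15.5, 21.3]), (72, [13.9, 15.5, 21.3]), (78, [12.5, 15.2, 21.3])]
[(162, [11.7, 15.1, 21.1]), (168, [12.4, 15.2, 21.1]), (174, [12.9, 15.2, 21.2]), (179, [12.5, 15.3, 21.3]), (185, [12.6, 15.2, 21.1]), (190, [11.4, 15.0, 21.4])]
[75 77 77] [68 68 69] [576.5  -7.3  64.2] [576.5  -7.3  64. ]
[185 179 174] [167 162 158] [ 580.3 -126.4   73.8] [ 580.4 -126.6   72.3]
```

A is level with its fins up, and the capacitor and transformer have not moved.

```bash
python3 -c "
from cell import env
print(env.job_done())"
```

```text
the job is handed in; nothing more can be done
None
```

The job is handed in: all three chips lie flat in the catch tray after about 18 s of robot time, and the capacitor and transformer still stand where they were. One chip landed on its edge, so I tipped it flat with a gentle fingertip push.

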